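# Scrape the clamping fixture clean and hold its spring jaw open at the mark

## Task

Take the orange scraper block and push the three metal offcuts off the fixture's bed into its blue trough, touching them only with the scraper, then stand the scraper upright on the worktop again and let go of it. Then take the black knob and pull the spring jaw back until its yellow pointer is level with the red mark, and finish while holding it there, still gripping the knob, so that a new part can be laid in. Leave everything else on the worktop where it is.

Things in the scene. Friction and masses are not known exactly. Their poses are not given: they have to be found in the camera images.
- fixture: Clamping fixture screwed to the worktop, 70 mm (its x) by 212 mm (its y, -111 to +101), origin at worktop height. Along its y: blue trough (+60 to +101 mm), flat aluminium bed (-20 to +60 mm, 56 mm wide, top 20 mm above the worktop, no rim: things pushed over its +y edge drop into the trough), then two steel rails (tops at 18 mm) between which the spring jaw slides.
- trough (a point): Centre of the blue open trough's floor, 6 mm above the worktop, at fixture x 0, y +79 mm. Inside it is 64 mm wide (fixture x) and 38 mm long; its rim is 20 mm above the worktop, flush with the bed's top.
- jaw (a joint): Spring jaw's travel in m: 0 = shut (where the spring always returns it; its jaw plate then ends at fixture y -20 mm, up to 37 mm above the worktop), growing as it is pulled along the fixture's -y away from the bed; end stop at 0.038. The spring pulls back with about 3 N at 0 and 6 N at 0.03.
- knob_mid (a point): Middle of the upright part of the jaw's black pull knob to grip: round, 20 mm in diameter, from 38 to 74 mm above the worktop (this point is at 56 mm), with a yellow band; it moves with the jaw. Shut, it stands at fixture x 0, y -47 mm; below the knob the jaw's grey body is 36 mm wide with its top at 30 mm.
- pointer (a point): Tip of the jaw's thin yellow pointer, on its -x side, 22 mm above the worktop, level with the knob's axis along the fixture's y. Axes parallel to the fixture's.
- mark: Red index mark: a 2 mm red blade on a dark clip beside the rail on the fixture's -x side, top 26 mm high; origin at worktop height in the blade's plane, axes parallel to the fixture's. It is set 20 to 30 mm from the shut pointer along the fixture's -y. The pointer is level with it when its y in this frame is 0. It does not move.
- scraper: Orange scraper block with a black rubber foot, 66 mm wide (its x), 20 mm thick (its y), 55 mm high, 100 g, standing upright on the worktop to the left or right of the fixture; origin at the centre of its underside. Pinch it across its thickness, above the 10 mm high foot.
- offcut_brass: Brass disc offcut, 14 mm across, 8 mm high, lying loose on the bed; origin at its middle (4 mm above the bed).
- offcut_steel: Dark steel block offcut, 15x10x8 mm, lying loose on the bed; origin at its middle (4 mm above the bed).
- offcut_copper: Copper L-shaped offcut, 12x12x8 mm, lying loose on the bed; origin at its middle (4 mm above the bed).
- tape_roll: Bystander: roll of beige tape, 68 mm across, 19 mm high, lying flat; origin at its underside. Leave alone.
- brass_coupling: Bystander: small brass fitting, 22 mm across, 25 mm high, behind the fixture; origin at its underside. Leave alone.
- thumb_nut: Bystander: white knurled nut, 26 mm across, 17 mm high, behind the fixture; origin at its underside. Leave alone.
- solvent_bottle: Bystander: white bottle with a blue cap, 52 mm across, 125 mm high, at the back; origin at its underside. Leave alone.
- adhesive_bottle: Bystander: dark bottle with a yellow cap, 40 mm across, 85 mm high, at the back; origin at its underside. Leave alone.

How it is judged:
On the way, in this order (a step that is already met when the one before it is completed fails the run):
1. all three offcuts lie in the trough (y of offcut_brass in the frame of fixture between 0.06 and 0.1 m and x of offcut_brass in the frame of fixture between -0.035 and 0.035 m and z of each of offcut_brass, offcut_steel, offcut_copper in the frame of fixture below 0.021 m and y of offcut_steel in the frame of fixture between 0.06 and 0.1 m and x of offcut_steel in the frame of fixture between -0.035 and 0.035 m and y of offcut_copper in the frame of fixture between 0.06 and 0.1 m and x of offcut_copper in the frame of fixture between -0.035 and 0.035 m), for 0.2 s.
2. the scraper stands upright on the worktop, let go (height (world z) of scraper below 0.003 m and angle between scraper's own z axis and vertical below 0.1 rad and contact force between the fingers and scraper below 0.1 N), for 0.2 s.
3. the jaw is pulled to the mark (y of pointer in the frame of mark between -0.003 and 0.003 m and contact force between the fingers and jaw above 1 N), for 0.3 s.
At the end, for the whole second after the job is handed in: The fingers hold the jaw at rest with its pointer within 3 mm of the red mark along the slide; nothing but the robot holds it; all three offcuts lie in the trough; the scraper stands upright on the worktop (foot within 3 mm of it, tilt under 0.1 rad), let go (all of step 1 and all of step 2 and y of pointer in the frame of mark between -0.003 and 0.003 m and velocity of joint jaw between -0.005 and 0.005 m/s and contact force between the fingers and jaw above 1.5 N and contact force between scraper and jaw below 0.1 N); the arm keeps its last pose, push and grip.
It fails at once if a bystander is shifted by more than 20 mm (distance of any of tape_roll, brass_coupling, thumb_nut, solvent_bottle, adhesive_bottle from where it was at the start of the episode above 0.02 m).
It fails at once if the gripper touches an offcut (only the scraper may) (contact force between any of the arm, the fingers and offcut_brass above 0.2 N or contact force between any of the arm, the fingers and offcut_steel above 0.2 N or contact force between any of the arm, the fingers and offcut_copper above 0.2 N).
It also fails if it takes over 56 s, if anything falls off the work surface, if the arm or the gripper's body presses on something with over 40 N, if the wrist force passes 120 N, or if a joint passes its speed limit or range.

## Robot

A 6-joint arm with a two-finger parallel gripper is mounted at the origin on a cart in front of the work surface, level with it; the furniture and walls round the work are solid. World frame = base frame: x ahead of the robot, y to its left, z up, the work surface at z = 0. Lengths are in m, angles in rad, forces in N, time in s.
With the tool pointing down it reaches from about 0.25 to 0.775 m from the base axis. Payload 4 kg.
Tool frame: the origin (TCP) lies on the centre line of the jaws, within the pads' length; the fingertips stand 8 mm ahead of it and the grasp point (between the pads) lies 11 mm behind it; z points along the fingers, y is the direction in which the jaws open and shut (so a half turn about z gives the same grasp; the last joint's range is limited). The gripper opens to 94 mm and grips with 3 to 60 N. Pads are 16 mm wide; open, the fingers measure 119 mm over their backs; the gripper's body (75 mm by 177 mm) begins 78 mm behind the grasp point.
Start: joints at [-1.375, 0.087, 1.371, -0, 1.684, -0.103], TCP at [0.162, -0.526, 0.214] pointing down, gripper open.
Joint ranges: [-3.1, 3.1], [-0.76, 2.03], [0.27, 2.55], [-1.08, 4.22], [0.17, 2.65], [-2.57, 2.57]. Speed limits (rad/s): [2.79, 2.79, 3.14, 3.14, 3.14, 3.14].

## Interface

Orientations are given as [roll, pitch, yaw] about the fixed x, y, z axes, in that order (R = Rz(yaw) Ry(pitch) Rx(roll)).
In Python, from bench import * gives the robot as it stands.
- The arm moves only by the tool step_arm, never from a script. Its argument "steps" is a list of rows, each an object of numbers: "jaw": the opening, from 0 (shut) to 1 (fully open); "tx", "ty", "tz": the shift along the tool's x, y, z in m; "ax", "ay", "az": the turn, a rotation vector about the tool's x, y, z in rad. In form: [{"jaw": .., "tx": .., "ty": .., "tz": .., "ax": .., "ay": .., "az": ..}, ...]. A call has 1 to 8 rows; each row is the pose to reach, as a shift and turn from the pose measured when the call began, along the tool's axes at that moment; what a row does not reach only later rows make up. A row lasts 1/10 s, in which the tool goes at most 50 mm and 8.59 degrees, less where a joint would pass 70% of its speed; a pose out of reach is approached as far as the arm can. A call with a gripper value outside its range is refused whole. The fingers move at their own pace and stop on an object; the grip force is fixed at half the most. Time passes only in rows, so rows that repeat a pose let the fingers close. It gives the time, the measured TCP pose, the force and the opening at its end, in the units of the state.
- get_obs(): the state, without advancing time (a new reading comes with each control period).
- snapshot(name): name is "scene" or "side" or "wrist"; returns (picture, depth): 384x512x3 uint8, red, green, blue; 384x512 float32, m along the optical axis (not along the pixel's ray), 0 where there is no reading.
- camera_model(name): a dict with "intrinsics" (3x3 intrinsics, pixels), "k1" (the pictures are not rectified: a ray, as slopes to the right and down, at radius r is drawn at 1 + k1 r^2 times it, then the intrinsics apply), "origin" and "orientation" of the camera in the world. Camera axes: x right, y down, z forward; pixel columns grow to the right and rows downward; lengths in m; the calibration is good to about 2 mm. A picture is of the moment at which its call begins: read the wrist's pose just before it. camera_model takes no time and is no camera call; for the wrist camera it gives the pose at the moment of the call.
- close_job(): hands the job in, once; it reports no verdict.
Trained networks look in the newest picture that a camera, given by its name, has taken for a name from the list of things; names that differ only in an ending like _2 or _b are one class to them, and where a whole thing is asked for, a point or a joint stands for the part that bears it (a point fixed in the world has none). Each returns a list of dicts, best first, with "confidence" (0 to 1); they miss things now and then, are a little off and sometimes report something else, mostly with a low value. They report only what shows in the picture. A call takes as long as a camera call.
- silhouettes(camera, query): "pixels" (384x512 bool, what is visible of it) and "rect" ([left, top, right, bottom] in pixels, round what is visible of it).
The state is a dict: "time": time; "joint_positions": joint angles; "qvel": joint speeds; "joint_torque": joint torques, N m; "tool_pos": TCP position; "ee_rot": TCP orientation; "wrist_force": force on the tool from outside, world axes, zero at the start; "wrist_torque": the same for the moment, N m; "width": finger opening in m.
Only numpy, scipy, OpenCV 4.12 (cv2) and the standard library are available. Lean on these libraries where they do the work, as an engineer would, in place of code of your own. Each camera call takes 0.05 s, during which the arm holds its last target. There are 200 camera calls.

## Working session

There is one attempt and no reset: what is moved stays moved. The work goes in short steps, Python scripts to look and compute and a tool call to move; the robot and the scene stay as the last step left them, time stands still between calls to the robot, and variables do not carry over. Pictures are saved under pics/ and viewed, about 8 in all and at most 12, crops included, and the job is handed in when it is done.

Besides the shell and the picture viewer there is one more tool, called as a command line: name --argument value ..., lists and objects as JSON in quotes. step_arm: Moves the arm, as the interface text tells. Its arguments: {"type":"object","properties":{"steps":{"type":"array"}},"required":["steps"]}

```bash
mkdir -p pics; ls; cat > h.py <<'E'
from bench import *
import numpy as np, cv2
from scipy.spatial.transform import Rotation as Ro
def rot(o):
    o=np.array(o,float)
    return o if o.shape==(3,3) else (Ro.from_euler('xyz',o).as_matrix() if o.size==3 else Ro.from_quat(o).as_matrix())
def rays(cm,uv):
    K=np.array(cm['intrinsics']);k=cm['k1']
    p=cv2.undistortPoints(np.array(uv,float).reshape(-1,1,2),K,np.array([k,0,0,0,0.])).reshape(-1,2)
    return np.c_[p,np.ones(len(p))]
def world(cm,uv,d): return (rays(cm,uv)*np.array(d).reshape(-1,1))@rot(cm['orientation']).T+np.array(cm['origin'])
def onplane(cm,uv,z):
    r=rays(cm,uv)@rot(cm['orientation']).T;o=np.array(cm['origin'])
    return o+r*((z-o[2])/r[:,2])[:,None]
def cloud(cm,mask,dep):
    v,u=np.nonzero(mask&(dep>0)); return world(cm,np.c_[u,v],dep[v,u])
def save(img,n): cv2.imwrite('pics/'+n+'.png',img[:,:,::-1])
E
python3 - <<'E'
from h import *
print(get_obs())
for n in['scene','side']:
    im,d=snapshot(n);cm=camera_model(n);print(n,cm);save(im,n+'0');np.savez(n+'0',im=im,d=d)
    for q in['fixture','scraper','jaw','mark','knob_mid','offcut_brass','offcut_steel','offcut_copper']:
        for s in silhouettes(n,q)[:2]:
            p=cloud(cm,s['pixels'],d)
            print(q,round(s['confidence'],2),s['rect'],s['pixels'].sum(),np.median(p,0).round(3) if len(p) else '',p.min(0).round(3) if len(p) else '',p.max(0).round(3) if len(p) else '')
a=cv2.imread('pics/scene0.png');b=cv2.imread('pics/side0.png')
E
```

```text
pics
{'time': 0.0, 'joint_positions': array([-1.37509523e+00,  8.79576712e-02,  1.37220945e+00,  7.35814494e-06,
        1.68358945e+00, -1.03088578e-01]), 'qvel': array([ 1.45397004e-03, -9.57226784e-05,  4.21937204e-05, -1.88439026e-03,
        1.38556335e-04, -4.63291847e-04]), 'joint_torque': array([-6.70698828e-04, -3.40182281e+01, -3.02429080e+01,  7.17560481e-02,
        3.29865539e-02, -1.58444573e-04]), 'tool_pos': array([ 0.16180357, -0.52512332,  0.21232542]), 'ee_rot': array([-3.13944097e+00, -2.29954756e-04,  2.98790249e-01]), 'wrist_force': array([ 0.34002016,  0.75723636, -0.70713501]), 'wrist_torque': array([-0.04524081, -0.01784776, -0.00710378]), 'width': 0.09407515894036175}
scene {'intrinsics': array([[492.03690908,   0.        , 253.66382038],
       [  0.        , 492.03690908, 198.26099498],
       [  0.        ,   0.        ,   1.        ]]), 'k1': 0.046810391068042405, 'origin': array([-0.09559664,  0.38369087,  0.81931421]), 'orientation': array([-2.3443759 , -0.01520633, -2.11355656])}
fixture 0.95 [244.2, 206.5, 339.3, 267.3] 2599 [ 0.449 -0.065  0.018] [ 
[... 1617 characters left out ...]
 0.74 [296.7, 199.4, 319.2, 228.6] 426 [ 0.448 -0.105  0.031] [ 0.431 -0.132  0.009] [ 0.474 -0.082  0.077]
knob_mid 0.82 [292.4, 198.2, 319.2, 227.4] 485 [ 0.448 -0.105  0.031] [ 0.428 -0.156 -0.001] [ 0.513 -0.081  0.077]
offcut_brass 0.61 [262.2, 127.8, 276.3, 162.4] 440 [ 0.678 -0.147  0.047] [ 0.666 -0.201 -0.001] [ 0.738 -0.132  0.088]
offcut_brass 0.52 [240.9, 199.6, 339.2, 253.7] 2562 [ 0.451 -0.07   0.018] [ 0.199 -0.184 -0.005] [0.529 0.072 0.407]
offcut_steel 0.69 [295.7, 199.5, 318.8, 230.6] 452 [ 0.448 -0.105  0.031] [ 0.428 -0.133  0.009] [ 0.476 -0.08   0.077]
offcut_copper 0.49 [244.2, 198.6, 338.7, 252.1] 2384 [ 0.45  -0.071  0.018] [ 0.41  -0.184 -0.005] [0.529 0.039 0.077]
```

```bash
python3 - <<'E'
import cv2,numpy as np
a=cv2.imread('pics/scene0.png')[170:280,200:370]
b=cv2.imread('pics/side0.png')
c=cv2.resize(b[165:285,165:365],(800,480),interpolation=cv2.INTER_CUBIC)
cv2.imwrite('pics/a.png',cv2.resize(a,(680,440),interpolation=cv2.INTER_CUBIC)); cv2.imwrite('pics/c.png',c)
E
```

```text
(no output)
```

View pics/scene0.png

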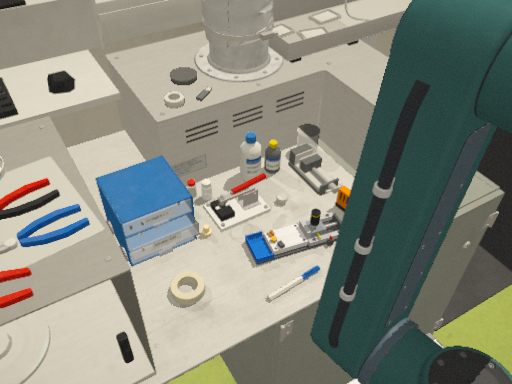

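View pics/a.png

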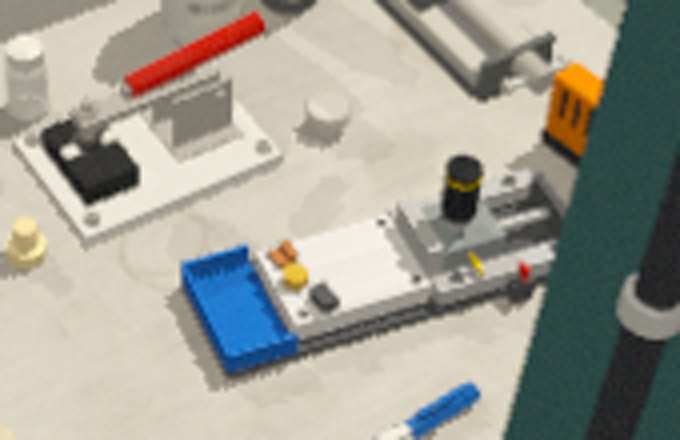

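The scene picture shows the fixture (cols 244–339, rows 206–267) with its trough towards +y. The offcuts lie near the bed's trough edge, and the arm half hides the scraper at about (343,197). I'll move above the fixture for a closer look.

step_arm --steps '[{"jaw": 1,"tx": 0.03,"ty": -0.025,"tz": -0.012},{"jaw": 1,"tx": 0.065,"ty": -0.055,"tz": -0.025},{"jaw": 1,"tx": 0.1,"ty": -0.084,"tz": -0.037},{"jaw": 1,"tx": 0.135,"ty": -0.113,"tz": -0.05},{"jaw": 1,"tx": 0.17,"ty": -0.142,"tz": -0.062},{"jaw": 1,"tx": 0.205,"ty": -0.17,"tz": -0.075},{"jaw": 1,"tx": 0.24,"ty": -0.2,"tz": -0.087},{"jaw": 1,"tx": 0.275,"ty": -0.23,"tz": -0.1}]'

```text
invalid input
```

```bash
python3 - <<'E'
from h import *
o=get_obs();print(o['time'],o['tool_pos'],o['ee_rot'],o['joint_positions'])
c=camera_model('wrist');print(c['origin'],rot(c['orientation']),c['intrinsics'][0],c['k1'])
im,d=snapshot('wrist');save(im,'w1');print(np.array(c['origin'])-o['tool_pos'])
for q in['fixture','scraper','jaw']:
    for s in silhouettes('wrist',q)[:2]: print(q,s['confidence'],s['rect'])
E
```

```text
0.9 [ 0.16190986 -0.52565068  0.21352663] [3.14147057e+00 2.37982754e-05 2.98827033e-01] [-1.37508055e+00  8.71811804e-02  1.37067941e+00 -1.11772601e-05
  1.68360818e+00 -1.03112517e-01]
[ 0.24060291 -0.50124574  0.38446172] [[ 2.94853962e-01 -9.17458331e-01 -2.67079299e-01]
 [-9.55542313e-01 -2.83052292e-01 -8.25850367e-02]
 [ 1.70922378e-04  2.79556096e-01 -9.60129345e-01]] [281.54096675   0.         250.14449603] 0.01337401243502119
[0.07869304 0.02440494 0.17093509]
```

step_arm --steps '[{"jaw": 1,"tx": 0.03,"ty": -0.025,"tz": -0.012,"ax": 0,"ay": 0,"az": 0},{"jaw": 1,"tx": 0.065,"ty": -0.055,"tz": -0.025,"ax": 0,"ay": 0,"az": 0},{"jaw": 1,"tx": 0.1,"ty": -0.084,"tz": -0.037,"ax": 0,"ay": 0,"az": 0},{"jaw": 1,"tx": 0.135,"ty": -0.113,"tz": -0.05,"ax": 0,"ay": 0,"az": 0},{"jaw": 1,"tx": 0.17,"ty": -0.142,"tz": -0.062,"ax": 0,"ay": 0,"az": 0},{"jaw": 1,"tx": 0.205,"ty": -0.17,"tz": -0.075,"ax": 0,"ay": 0,"az": 0},{"jaw": 1,"tx": 0.24,"ty": -0.2,"tz": -0.087,"ax": 0,"ay": 0,"az": 0},{"jaw": 1,"tx": 0.275,"ty": -0.23,"tz": -0.1,"ax": 0,"ay": 0,"az": 0}]'

```text
time: 1.9
tool_pos: [0.3575, -0.2232, 0.3142]
ee_rot: [3.141, -0.0, 0.298]
wrist_force: [0.3, -0.3, 0.3]
width: 0.0939
```

```bash
cat > look.py <<'E'
from h import *
import sys
def look(n,qs=[]):
    o=get_obs();print(round(o['time'],2),o['tool_pos'].round(4),np.array(o['ee_rot']).round(4),o['joint_positions'].round(2),o['width'],o['wrist_force'].round(1))
    c=camera_model('wrist');im,d=snapshot('wrist');save(im,n)
    np.savez(n,im=im,d=d,K=c['intrinsics'],k1=c['k1'],origin=c['origin'],orientation=c['orientation'])
    for q in qs:
        for s in silhouettes('wrist',q)[:2]:
            p=cloud(c,s['pixels'],d)
            print(q,round(s['confidence'],2),np.array(s['rect']).round(),np.median(p,0).round(4) if len(p) else '')
    return c,im,d
E
python3 - <<'E'
from look import *
look('w2',['fixture','scraper','jaw'])
E
```

```text
1.9 [ 0.3575 -0.2232  0.3142] [ 3.1408e+00 -5.0000e-04  2.9830e-01] [-0.69 -0.2   1.44 -0.    1.89  0.58] 0.09388341851417713 [ 0.3 -0.3  0.3]
fixture 0.97 [102.   8. 247. 122.] [ 0.4624 -0.0687  0.0182]
scraper 0.81 [264.  64. 290. 111.] [ 0.4736 -0.2251  0.0543]
scraper 0.17 [100.  10. 249. 119.] [ 0.4617 -0.0694  0.0182]
jaw 0.76 [176.  57. 218.  96.] [ 0.4543 -0.1136  0.0305]
```

step_arm --steps '[{"jaw": 1,"tx": 0.04,"ty": -0.017,"tz": 0,"ax": 0,"ay": 0,"az": 0},{"jaw": 1,"tx": 0.08,"ty": -0.034,"tz": 0,"ax": 0,"ay": 0,"az": 0},{"jaw": 1,"tx": 0.12,"ty": -0.05,"tz": 0,"ax": 0,"ay": 0,"az": 0},{"jaw": 1,"tx": 0.144,"ty": -0.06,"tz": 0,"ax": 0,"ay": 0,"az": 0}]'

```text
time: 2.5
tool_pos: [0.4781, -0.1245, 0.3124]
ee_rot: [3.141, 0.002, 0.3]
wrist_force: [-0.0, -0.8, -0.3]
width: 0.0937
```

```bash

python3 - <<'E'
from look import *
c,im,d=look('w3',['fixture','scraper','jaw','knob_mid','mark','pointer','offcut_brass','offcut_steel','offcut_copper'])
cv2.imwrite('pics/w3b.png',cv2.resize(im[:,:,::-1],(800,600),interpolation=cv2.INTER_CUBIC))
E
```

```text
2.5 [ 0.4781 -0.1245  0.3124] [3.1413e+00 1.5000e-03 3.0010e-01] [-0.37 -0.04  1.3  -0.    1.88  0.9 ] 0.09374580183623414 [-0.  -0.8 -0.3]
fixture 0.6 [152. 113. 280. 204.] [ 0.4649 -0.0695  0.0183]
fixture 0.22 [182. 143. 193. 150.] [ 0.4701 -0.0196  0.0282]
scraper 0.61 [296. 162. 320. 205.] [ 0.4761 -0.2209  0.0535]
jaw 0.59 [221. 154. 254. 190.] [ 0.4601 -0.1093  0.0309]
knob_mid 0.65 [220. 154. 255. 187.] [ 0.46   -0.1094  0.0312]
knob_mid 0.24 [298.   7. 334.  46.] [ 0.6809 -0.1509  0.0634]
mark 0.51 [233. 192. 245. 200.] [ 0.4142 -0.1279  0.0158]
mark 0.45 [223. 154. 256. 189.] [ 0.4601 -0.1083  0.0309]
pointer 0.73 [220. 155. 255. 187.] [ 0.4601 -0.1086  0.0311]
offcut_brass 0.37 [182. 142. 191. 150.] [ 0.4704 -0.0201  0.0281]
offcut_copper 0.5 [256.   0. 297.  34.] [ 0.6757 -0.0973  0.0823]
offcut_copper 0.17 [ 33.  90.  87. 137.] [0.4629 0.1868 0.0181]
```

View pics/w3b.png

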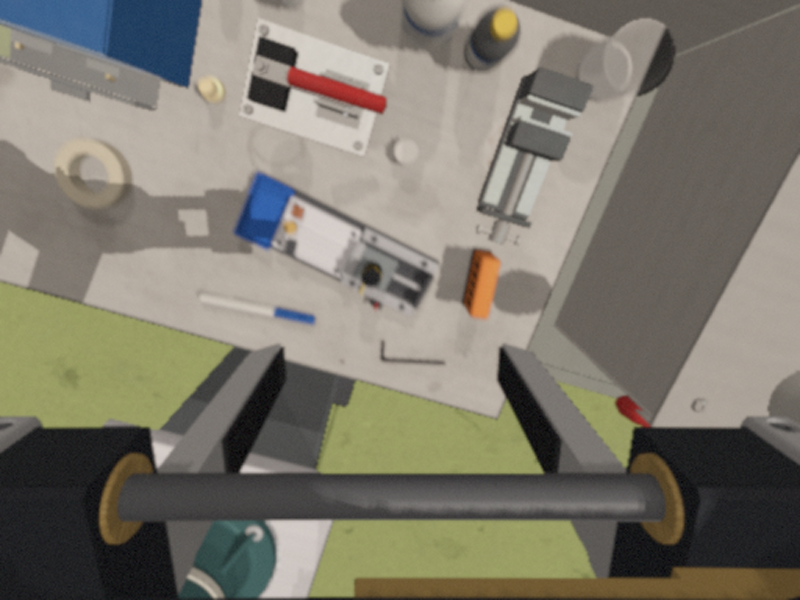

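The close picture shows the fixture running from the blue trough (265,210 in the enlarged image) to the rails (415,285). The knob is at (372,272), the red mark at (376,305) and the scraper standing at (482,284). The vise handle is near (500,232), just behind the scraper.

```bash
cat > meas.py <<'E'
from h import *
def meas(n,c=None):
    f=np.load(n+'.npz');c=dict(intrinsics=f['K'],k1=float(f['k1']),origin=f['origin'],orientation=f['orientation'])
    im=f['im'];d=f['d'];hsv=cv2.cvtColor(im,cv2.COLOR_RGB2HSV).astype(int);H,S,V=hsv[...,0],hsv[...,1],hsv[...,2]
    v,u=np.mgrid[:384,:512];P=world(c,np.c_[u.ravel(),v.ravel()],d.ravel()).reshape(384,512,3)
    P[d==0]=9
    X,Y,Z=P[...,0],P[...,1],P[...,2]
    reg=(X>.36)&(X<.56)&(Y>-.29)&(Y<.08)
    def rect(m,name):
        q=P[m]; r=cv2.minAreaRect(q[:,:2].astype(np.float32)); print(name,m.sum(),'mean',q.mean(0).round(4),'rect c',np.round(r[0],4),'size',np.round(r[1],4),'ang',round(r[2],2)); return r
    rect(reg&(H<16)&(S>150)&(V>100)&(Z>.045)&(Y<-.15),'scraper top')
    t=reg&(Z>.066)&(Z<.085)&(abs(Y+.11)<.05); rect(t,'knob top')
    rect(reg&(H>100)&(H<130)&(S>150)&(Y>-.05),'trough')
    b=reg&(abs(Z-.019)<.005)&(S<70)&(Y>-.2)&(Y<.05)&(X>.4);rect(b,'bed+rail')
    for nm,m in dict(red=reg&((H<6)|(H>172))&(S>120)&(Y<-.08)&(X<.46)&(Z>.004),yellow=reg&(H>20)&(H<36)&(S>120)&(Y<-.05)&(Y>-.16),brass=reg&(H>17)&(H<32)&(S>110)&(Y>-.08),copper=reg&(H<16)&(S>90)&(Y>-.08)).items():
        if m.sum()>1: rect(m,nm)
    dk=reg&(V<90)&(Z>.022)&(Z<.034)&(Y>-.075)
    if dk.sum(): rect(dk,'steel')
    return P,im,b
if __name__=='__main__':
    import sys;meas(sys.argv[1])
E
python3 meas.py w3
```

```text
scraper top 408 mean [ 0.4765 -0.2229  0.0539] rect c [ 0.4756 -0.224 ] size [0.058  0.0166] ang 7.95
knob top 144 mean [ 0.4554 -0.1128  0.0731] rect c [ 0.4547 -0.1128] size [0.0188 0.0193] ang 0.15
trough 943 mean [0.4729 0.0149 0.0086] rect c [0.4386 0.0023] size [0.1551 0.061 ] ang 16.71
bed+rail 2335 mean [ 0.4613 -0.0797  0.0191] rect c [ 0.4569 -0.0951] size [0.1304 0.2629] ang 18.16
red 3 mean [ 0.4152 -0.1262  0.0159] rect c [ 0.4157 -0.1263] size [0.0027 0.0017] ang 14.46
yellow 133 mean [ 0.4973 -0.126   0.4096] rect c [ 0.4843 -0.1186] size [0.0391 0.0924] ang 13.0
brass 913 mean [ 0.4889 -0.0692  0.4064] rect c [ 0.4817 -0.0466] size [0.0693 0.0318] ang 85.28
copper 45 mean [ 0.4884 -0.035   0.1326] rect c [ 0.489  -0.0481] size [0.0657 0.0221] ang 75.62
steel 23 mean [ 0.4514 -0.0225  0.0279] rect c [ 0.4514 -0.0225] size [0.0048 0.0111] ang 89.93
```

```bash
sed -i 's/reg=(X>.36)/reg=(Z<.09)\&(X>.36)/' meas.py; python3 - <<'E'
from meas import *
P,im,b=meas('w3')
X,Y,Z=P[...,0],P[...,1],P[...,2]
print('height max grid rows x .40..  cols y -.16..-.40')
for x in np.arange(.40,.62,.02):
    print(round(x,2),[ (round(float(Z[m].max()),3) if (m:=(abs(X-x)<.01)&(abs(Y-y)<.01)&(Z<.3)).any() else None) for y in np.arange(-.16,-.40,-.02)])
# fixture fit: bed only near knob line
m=(Z>.015)&(Z<.0235)&(X>.40)&(X<.52)&(Y>-.2)&(Y<.06)
mk=cv2.morphologyEx(m.astype(np.uint8),cv2.MORPH_OPEN,np.ones((3,3)));q=P[mk>0][:,:2].astype(np.float32)
r=cv2.minAreaRect(q);print(r,cv2.boxPoints(r))
from numpy.linalg import svd
q0=q-q.mean(0);e=svd(q0,full_matrices=False)[2][0];print(q.mean(0),e)
m=(im[...,2].astype(int)>im[...,0]+60)&(Z<.03)&(Z>.0)&(X>.42)&(X<.53)&(Y>-.04)&(Y<.06)
print('trough',P[m].mean(0),cv2.minAreaRect(P[m][:,:2].astype(np.float32)))
E
```

```text
scraper top 408 mean [ 0.4765 -0.2229  0.0539] rect c [ 0.4756 -0.224 ] size [0.058  0.0166] ang 7.95
knob top 144 mean [ 0.4554 -0.1128  0.0731] rect c [ 0.4547 -0.1128] size [0.0188 0.0193] ang 0.15
trough 943 mean [0.4729 0.0149 0.0086] rect c [0.4386 0.0023] size [0.1551 0.061 ] ang 16.71
bed+rail 2335 mean [ 0.4613 -0.0797  0.0191] rect c [ 0.4569 -0.0951] size [0.1304 0.2629] ang 18.16
red 3 mean [ 0.4152 -0.1262  0.0159] rect c [ 0.4157 -0.1263] size [0.0027 0.0017] ang 14.46
yellow 6 mean [ 0.4634 -0.1109  0.0554] rect c [ 0.4631 -0.1101] size [0.0006 0.0084] ang 20.08
brass 27 mean [ 0.4725 -0.017   0.0275] rect c [ 0.4723 -0.0162] size [0.0064 0.0117] ang 17.84
copper 32 mean [ 0.4897 -0.0201  0.0239] rect c [ 0.4896 -0.0198] size [0.0099 0.0087] ang 84.35
steel 23 mean [ 0.4514 -0.0225  0.0279] rect c [ 0.4514 -0.0225] size [0.0048 0.0111] ang 89.93
height max grid rows x .40..  cols y -.16..-.40
0.4 [0.002, 0.002, 0.002, 0.002, 0.002, 0.002, 0.002, 0.0, -0.001, -0.054, -0.053, -0.053]
0.42 [0.028, 0.028, 0.002, 0.002, 0.002, 0.002, 0.002, 0.002, 0.002, -0.053, 0.144, 0.14
[... 523 characters left out ...]
 0.211, 0.211]
0.56 [0.002, 0.002, 0.034, 0.034, 0.033, 0.021, 0.002, 0.002, 0.211, 0.211, 0.211, 0.211]
0.58 [0.002, 0.003, 0.022, 0.033, 0.027, 0.02, 0.002, 0.002, 0.211, 0.212, 0.211, None]
0.6 [0.002, 0.002, 0.022, 0.033, 0.022, 0.019, 0.002, 0.002, 0.212, 0.211, 0.21, None]
((0.4609101414680481, -0.0705043151974678), (0.21223565936088562, 0.06715065985918045), 80.571533203125) [[ 0.41040456 -0.1696884 ]
 [ 0.4766481  -0.18068877]
 [ 0.5114157   0.02867977]
 [ 0.4451722   0.03968014]]
[ 0.46187297 -0.07843728] [-0.15619197 -0.9877267 ]
trough [0.47676326 0.00486277 0.01179437] ((0.47759345173835754, -0.0015970170497894287), (0.07250989973545074, 0.07656430453062057), 0.29127782583236694)
```

```bash
python3 - <<'E'
import numpy as np
from h import *
f=np.load('w3.npz');c=dict(intrinsics=f['K'],k1=float(f['k1']),origin=f['origin'],orientation=f['orientation'])
d=f['d'];v,u=np.mgrid[:384,:512];P=world(c,np.c_[u.ravel(),v.ravel()],d.ravel())[d.ravel()>0]
X,Y,Z=P.T
for x in np.arange(.40,.62,.02):
    m=(abs(X-x)<.01)&(Y<-.25)&(Y>-.5)
    a=Y[m&(abs(Z-.211)<.006)]; b=Y[m&(abs(Z)<.006)]
    print(round(x,2),'box top y max',np.sort(a)[-3:].round(4) if len(a) else '', 'table y min',b.min().round(4) if len(b) else '', 'midZ', (Y[m&(Z>.02)&(Z<.2)].max().round(3) if (m&(Z>.02)&(Z<.2)).any() else ''))
E
```

```text
0.4 box top y max  table y min -0.31 midZ 
0.42 box top y max  table y min -0.3149 midZ -0.357
0.44 box top y max [-0.3264 -0.3262 -0.3257] table y min -0.3146 midZ -0.327
0.46 box top y max [-0.3255 -0.3255 -0.325 ] table y min -0.3151 midZ -0.326
0.48 box top y max [-0.3254 -0.3254 -0.3254] table y min -0.3144 midZ -0.326
0.5 box top y max [-0.3253 -0.3252 -0.3249] table y min -0.3287 midZ -0.326
0.52 box top y max [-0.3249 -0.3249 -0.3248] table y min -0.3287 midZ -0.326
0.54 box top y max [-0.3251 -0.3249 -0.3248] table y min -0.3287 midZ -0.25
0.56 box top y max [-0.3246 -0.3245 -0.3243] table y min -0.3143 midZ -0.25
0.58 box top y max [-0.3246 -0.3245 -0.3243] table y min -0.328 midZ -0.326
0.6 box top y max [-0.3245 -0.3244 -0.324 ] table y min -0.3279 midZ -0.326
```

Fixture origin is about (0.462,-0.066) with yaw -9.4°, and the knob measurement agrees with that to within 1–2 mm. The scraper is at (0.476,-0.223) with yaw +8°. A box edge lies at y=-0.325, which clears the gripper body by about 8 mm.

step_arm --steps '[{"jaw": 1,"tx": -0.006,"ty": 0.02,"tz": 0.035,"ax": 0,"ay": 0,"az": 0.04},{"jaw": 1,"tx": -0.013,"ty": 0.04,"tz": 0.07,"ax": 0,"ay": 0,"az": 0.08},{"jaw": 1,"tx": -0.02,"ty": 0.06,"tz": 0.105,"ax": 0,"ay": 0,"az": 0.12},{"jaw": 1,"tx": -0.026,"ty": 0.08,"tz": 0.14,"ax": 0,"ay": 0,"az": 0.16},{"jaw": 1,"tx": -0.031,"ty": 0.0925,"tz": 0.162,"ax": 0,"ay": 0,"az": 0.16},{"jaw": 1,"tx": -0.031,"ty": 0.0925,"tz": 0.162,"ax": 0,"ay": 0,"az": 0.16}]'

```text
time: 3.6
tool_pos: [0.4715, -0.2235, 0.1481]
ee_rot: [-3.139, 0.006, 0.137]
wrist_force: [-0.3, 1.0, -0.1]
width: 0.094
```

```bash
python3 - <<'E'
from look import *
look('w4',['scraper','mark'])
import meas; meas.meas('w4')
E
```

```text
3.6 [ 0.4715 -0.2235  0.1481] [-3.1388  0.0059  0.1366] [-0.55  0.05  1.54 -0.    1.56  0.88] 0.09401705253891057 [-0.3  1.  -0.1]
scraper 0.88 [244. 154. 264. 224.] [ 0.4789 -0.2255  0.0544]
scraper 0.44 [117. 165. 175. 216.] [ 0.4604 -0.1153  0.0304]
mark 0.59 [154. 216. 168. 226.] [ 0.4152 -0.1264  0.0159]
scraper top 1125 mean [ 0.4761 -0.2254  0.0544] rect c [ 0.4741 -0.2255] size [0.0615 0.0178] ang 8.52
knob top 404 mean [ 0.4557 -0.1136  0.0727] rect c [ 0.4548 -0.1128] size [0.0193 0.0189] ang 12.59
trough 2664 mean [0.4701 0.016  0.01  ] rect c [0.437  0.0015] size [0.1574 0.0643] ang 15.91
bed+rail 5085 mean [ 0.4642 -0.0802  0.019 ] rect c [ 0.5015 -0.0786] size [0.2143 0.1613] ang 78.14
red 15 mean [ 0.4152 -0.1274  0.0204] rect c [ 0.4146 -0.1269] size [0.002  0.0083] ang 43.23
yellow 85 mean [ 0.4552 -0.1162  0.0597] rect c [ 0.4447 -0.1149] size [0.013  0.0393] ang 87.2
brass 131 mean [ 0.4709 -0.0194  0.0273] rect c [ 0.4707 -0.0189] size [0.0106 0.0139] ang 6.52
copper 118 mean [ 0.488  -0.0234  0.026 ] rect c [ 0.4817 -0.0211] size [0.0127 0.0255] ang 75.69
steel 172 mean [ 0.4508 -0.025   0.0269] rect c [ 0.4504 -0.0238] size [0.0148 0.0116] ang 3.04
```

View pics/w4.png

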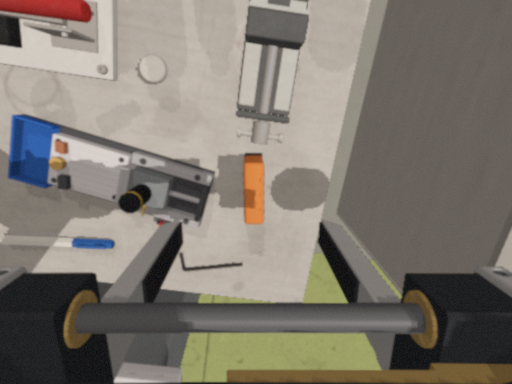

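The picture shows the scraper at (254,188) centred between the fingers, with the vise handle just past its far end. Descending to grip.

step_arm --steps '[{"jaw": 1,"tx": 0.003,"ty": 0,"tz": 0.035,"ax": 0,"ay": 0,"az": 0},{"jaw": 1,"tx": 0.003,"ty": 0,"tz": 0.07,"ax": 0,"ay": 0,"az": 0},{"jaw": 1,"tx": 0.003,"ty": 0,"tz": 0.1,"ax": 0,"ay": 0,"az": 0},{"jaw": 1,"tx": 0.003,"ty": 0,"tz": 0.115,"ax": 0,"ay": 0,"az": 0},{"jaw": 1,"tx": 0.003,"ty": 0,"tz": 0.115,"ax": 0,"ay": 0,"az": 0}]'

```text
time: 4.25
tool_pos: [0.478, -0.2219, 0.0386]
ee_rot: [3.14, -0.002, 0.141]
wrist_force: [0.2, -0.3, -0.4]
width: 0.0941
```

step_arm --steps '[{"jaw": 0.1,"tx": 0,"ty": 0,"tz": 0,"ax": 0,"ay": 0,"az": 0},{"jaw": 0,"tx": 0,"ty": 0,"tz": 0,"ax": 0,"ay": 0,"az": 0},{"jaw": 0,"tx": 0,"ty": 0,"tz": 0,"ax": 0,"ay": 0,"az": 0},{"jaw": 0,"tx": 0,"ty": 0,"tz": 0,"ax": 0,"ay": 0,"az": 0},{"jaw": 0,"tx": 0,"ty": 0,"tz": 0,"ax": 0,"ay": 0,"az": 0},{"jaw": 0,"tx": 0,"ty": 0,"tz": 0,"ax": 0,"ay": 0,"az": 0}]'

```text
time: 4.85
tool_pos: [0.4781, -0.222, 0.0389]
ee_rot: [3.139, -0.002, 0.141]
wrist_force: [-0.0, 0.1, -0.5]
width: 0.0491
```

step_arm --steps '[{"jaw": 0.45,"tx": 0,"ty": 0,"tz": 0.006,"ax": 0,"ay": 0,"az": 0},{"jaw": 0.3,"tx": 0,"ty": 0,"tz": 0.006,"ax": 0,"ay": 0,"az": 0},{"jaw": 0,"tx": 0,"ty": 0,"tz": 0.006,"ax": 0,"ay": 0,"az": 0},{"jaw": 0,"tx": 0,"ty": 0,"tz": 0.006,"ax": 0,"ay": 0,"az": 0},{"jaw": 0,"tx": 0,"ty": 0,"tz": 0.006,"ax": 0,"ay": 0,"az": 0},{"jaw": 0,"tx": 0,"ty": 0,"tz": 0.006,"ax": 0,"ay": 0,"az": 0},{"jaw": 0,"tx": 0,"ty": 0,"tz": 0.006,"ax": 0,"ay": 0,"az": 0}]'

```text
time: 5.55
tool_pos: [0.4781, -0.2221, 0.0329]
ee_rot: [3.139, -0.002, 0.141]
wrist_force: [0.2, -1.3, -0.3]
width: 0.0198
```

step_arm --steps '[{"jaw": 0,"tx": 0,"ty": 0,"tz": -0.03,"ax": 0,"ay": 0,"az": 0},{"jaw": 0,"tx": 0,"ty": 0,"tz": -0.07,"ax": 0,"ay": 0,"az": 0},{"jaw": 0,"tx": 0,"ty": 0,"tz": -0.1,"ax": 0,"ay": 0,"az": 0},{"jaw": 0,"tx": 0.002,"ty": -0.03,"tz": -0.1,"ax": 0,"ay": 0,"az": 0.08},{"jaw": 0,"tx": 0.005,"ty": -0.07,"tz": -0.1,"ax": 0,"ay": 0,"az": 0.16},{"jaw": 0,"tx": 0.009,"ty": -0.11,"tz": -0.1,"ax": 0,"ay": 0,"az": 0.24},{"jaw": 0,"tx": 0.012,"ty": -0.15,"tz": -0.1,"ax": 0,"ay": 0,"az": 0.306},{"jaw": 0,"tx": 0.013,"ty": -0.167,"tz": -0.1,"ax": 0,"ay": 0,"az": 0.306}]'

```text
time: 6.35
tool_pos: [0.4666, -0.0516, 0.1324]
ee_rot: [-3.142, -0.002, -0.164]
wrist_force: [-0.2, -0.9, -1.3]
width: 0.0195
```

step_arm --steps '[{"jaw": 0,"tx": 0,"ty": 0,"tz": 0,"ax": 0,"ay": 0,"az": 0},{"jaw": 0,"tx": 0,"ty": 0,"tz": 0,"ax": 0,"ay": 0,"az": 0}]'

```text
time: 6.55
tool_pos: [0.4665, -0.0516, 0.1323]
ee_rot: [3.141, -0.002, -0.163]
wrist_force: [0.0, 0.3, -1.0]
width: 0.0198
```

```bash
python3 - <<'E'
from look import *
c,im,d=look('w5',['scraper'])
import meas; meas.meas('w5')
cv2.imwrite('pics/w5c.png',cv2.resize(im[100:340,80:420,::-1],(800,565),interpolation=cv2.INTER_CUBIC))
E
```

```text
6.55 [ 0.4665 -0.0516  0.1323] [ 3.1411e+00 -1.9000e-03 -1.6260e-01] [-0.23 -0.06  1.69 -0.    1.52  1.5 ] 0.019770773398996414 [ 0.   0.3 -1. ]
scraper 0.87 [233. 186. 268. 300.] [ 0.4722 -0.052   0.1538]
scraper top 0 mean [nan nan nan] rect c [0. 0.] size [0. 0.] ang 0.0
knob top 436 mean [ 0.4558 -0.1118  0.0728] rect c [ 0.455  -0.1123] size [0.0193 0.0196] ang 33.52
trough 2319 mean [0.4757 0.0153 0.0091] rect c [0.4759 0.0131] size [0.039  0.0686] ang 80.39
bed+rail 4750 mean [ 0.4651 -0.0895  0.0189] rect c [ 0.4571 -0.0951] size [0.1306 0.2615] ang 18.18
red 26 mean [ 0.4147 -0.128   0.022 ] rect c [ 0.4148 -0.1287] size [0.0054 0.0049] ang 12.92
yellow 88 mean [ 0.4561 -0.109   0.0594] rect c [ 0.4451 -0.1064] size [0.0132 0.041 ] ang 75.09
brass 106 mean [ 0.4709 -0.0187  0.0277] rect c [ 0.4707 -0.0185] size [0.0104 0.0118] ang 79.32
copper 130 mean [ 0.4817 -0.0219  0.024 ] rect c [ 0.4316 -0.0223] size [0.013  0.1228] ang 89.88
steel 104 mean [ 0.4516 -0.0238  0.0275] rect c [ 0.451  -0.0239] size [0.009  0.0133] ang 85.15meas.py:10: RuntimeWarning: Mean of empty slice.
  q=P[m]; r=cv2.minAreaRect(q[:,:2].astype(np.float32)); print(name,m.sum(),'mean',q.mean(0).round(4),'rect c',np.round(r[0],4),'size',np.round(r[1],4),'ang',round(r[2],2)); return r
  ret = um.true_divide(
```

View pics/w5c.png

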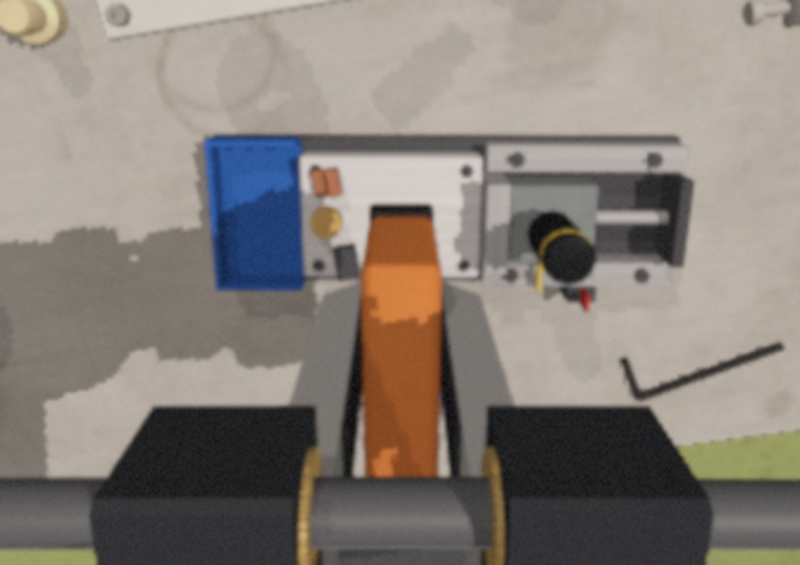

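The picture shows the scraper held squarely and aligned with the bed. The offcuts are at crop (325,180), (325,222) and (345,260), ahead of its face. Next I back off 3 mm and lower it.

step_arm --steps '[{"jaw": 0,"tx": 0,"ty": 0.003,"tz": 0.03,"ax": 0,"ay": 0,"az": 0},{"jaw": 0,"tx": 0,"ty": 0.003,"tz": 0.06,"ax": 0,"ay": 0,"az": 0},{"jaw": 0,"tx": 0,"ty": 0.003,"tz": 0.072,"ax": 0,"ay": 0,"az": 0},{"jaw": 0,"tx": 0,"ty": 0.003,"tz": 0.072,"ax": 0,"ay": 0,"az": 0},{"jaw": 0,"tx": 0,"ty": 0.003,"tz": 0.072,"ax": 0,"ay": 0,"az": 0}]'

```text
time: 7.15
tool_pos: [0.467, -0.0563, 0.0611]
ee_rot: [3.141, -0.003, -0.166]
wrist_force: [-0.2, -0.2, -0.3]
width: 0.0196
```

step_arm --steps '[{"jaw": 0,"tx": 0,"ty": 0,"tz": 0.004,"ax": 0,"ay": 0,"az": 0},{"jaw": 0,"tx": 0,"ty": 0,"tz": 0.0065,"ax": 0,"ay": 0,"az": 0},{"jaw": 0,"tx": 0,"ty": 0,"tz": 0.0065,"ax": 0,"ay": 0,"az": 0}]'

```text
time: 7.45
tool_pos: [0.4673, -0.0564, 0.0551]
ee_rot: [3.141, -0.004, -0.166]
wrist_force: [-0.8, 1.1, -1.5]
width: 0.0198
```

step_arm --steps '[{"jaw": 0,"tx": 0,"ty": -0.006,"tz": 0.0005,"ax": 0,"ay": 0,"az": 0},{"jaw": 0,"tx": 0,"ty": -0.012,"tz": 0.0005,"ax": 0,"ay": 0,"az": 0},{"jaw": 0,"tx": 0,"ty": -0.018,"tz": 0.0005,"ax": 0,"ay": 0,"az": 0},{"jaw": 0,"tx": 0,"ty": -0.024,"tz": 0.0005,"ax": 0,"ay": 0,"az": 0},{"jaw": 0,"tx": 0,"ty": -0.03,"tz": 0.0005,"ax": 0,"ay": 0,"az": 0},{"jaw": 0,"tx": 0,"ty": -0.036,"tz": 0.0005,"ax": 0,"ay": 0,"az": 0},{"jaw": 0,"tx": 0,"ty": -0.042,"tz": 0.0005,"ax": 0,"ay": 0,"az": 0},{"jaw": 0,"tx": 0,"ty": -0.048,"tz": 0.0005,"ax": 0,"ay": 0,"az": 0}]'

```text
time: 8.25
tool_pos: [0.4753, -0.0084, 0.0545]
ee_rot: [3.141, -0.004, -0.165]
wrist_force: [-0.4, 0.3, -1.0]
width: 0.02
```

step_arm --steps '[{"jaw": 0,"tx": 0,"ty": -0.003,"tz": 0,"ax": 0,"ay": 0,"az": 0},{"jaw": 0,"tx": 0,"ty": -0.003,"tz": 0,"ax": 0,"ay": 0,"az": 0}]'

```text
time: 8.45
tool_pos: [0.4758, -0.0049, 0.0544]
ee_rot: [3.141, -0.004, -0.165]
wrist_force: [-0.0, -0.3, -0.8]
width: 0.0199
```

```bash
python3 - <<'E'
from look import *
c,im,d=look('w6')
cv2.imwrite('pics/w6c.png',cv2.resize(im[100:340,80:420,::-1],(800,565),interpolation=cv2.INTER_CUBIC))
E
```

```text
8.45 [ 0.4758 -0.0049  0.0544] [ 3.1411 -0.0036 -0.1647] [-0.13  0.01  1.78 -0.    1.35  1.61] 0.019873079836233584 [-0.  -0.3 -0.8]
```

View pics/w6c.png

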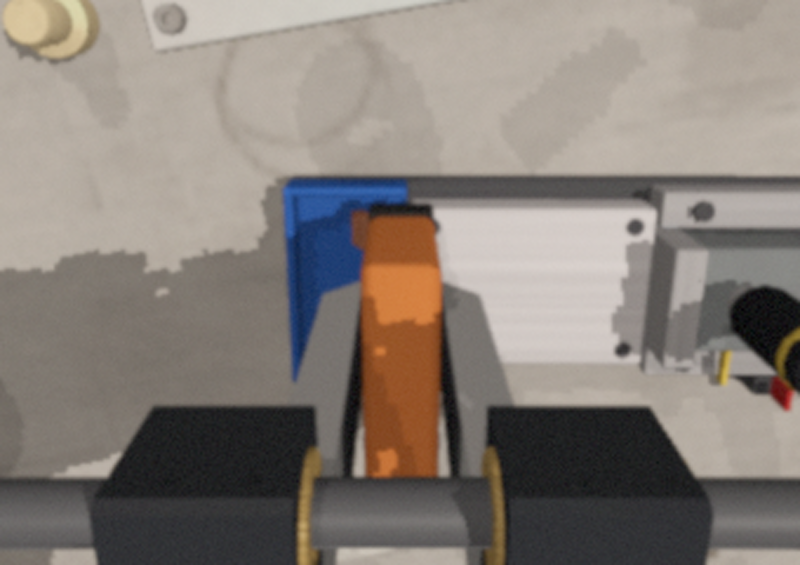

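The bed behind the scraper is clean and the copper is visible in the trough at (360,228). I'll lift and check.

step_arm --steps '[{"jaw": 0,"tx": 0,"ty": 0,"tz": -0.03,"ax": 0,"ay": 0,"az": 0},{"jaw": 0,"tx": 0,"ty": 0,"tz": -0.07,"ax": 0,"ay": 0,"az": 0},{"jaw": 0,"tx": 0,"ty": 0.03,"tz": -0.08,"ax": 0,"ay": 0,"az": 0},{"jaw": 0,"tx": 0,"ty": 0.07,"tz": -0.08,"ax": 0,"ay": 0,"az": 0},{"jaw": 0,"tx": 0,"ty": 0.1,"tz": -0.08,"ax": 0,"ay": 0,"az": 0},{"jaw": 0,"tx": 0,"ty": 0.1,"tz": -0.08,"ax": 0,"ay": 0,"az": 0}]'

```text
time: 9.1
tool_pos: [0.4585, -0.107, 0.1348]
ee_rot: [3.139, -0.004, -0.17]
wrist_force: [0.5, 1.5, -0.9]
width: 0.0197
```

```bash
python3 - <<'E'
from look import *
c,im,d=look('w7')
import meas;meas.meas('w7')
cv2.imwrite('pics/w7c.png',cv2.resize(im[100:340,0:340,::-1],(800,565),interpolation=cv2.INTER_CUBIC))
E
```

```text
9.1 [ 0.4585 -0.107   0.1348] [ 3.1391 -0.004  -0.1699] [-0.35 -0.06  1.68 -0.    1.52  1.39] 0.01970040116472171 [ 0.5  1.5 -0.9]
scraper top 0 mean [nan nan nan] rect c [0. 0.] size [0. 0.] ang 0.0
knob top 21 mean [ 0.4557 -0.1215  0.0718] rect c [ 0.4549 -0.1216] size [0.0092 0.0016] ang 0.13
trough 1866 mean [0.473  0.0191 0.0103] rect c [0.4391 0.0063] size [0.1511 0.0581] ang 10.29
bed+rail 5781 mean [ 0.4645 -0.076   0.019 ] rect c [ 0.5025 -0.0813] size [0.2178 0.1553] ang 79.66
brass 86 mean [0.4747 0.0026 0.0177] rect c [0.4746 0.0034] size [0.0071 0.0099] ang 82.13
copper 120 mean [0.489  0.001  0.0124] rect c [ 0.4268 -0.027 ] size [0.1574 0.0194] ang 26.43meas.py:10: RuntimeWarning: Mean of empty slice.
  q=P[m]; r=cv2.minAreaRect(q[:,:2].astype(np.float32)); print(name,m.sum(),'mean',q.mean(0).round(4),'rect c',np.round(r[0],4),'size',np.round(r[1],4),'ang',round(r[2],2)); return r
  ret = um.true_divide(
```

View pics/w7c.png

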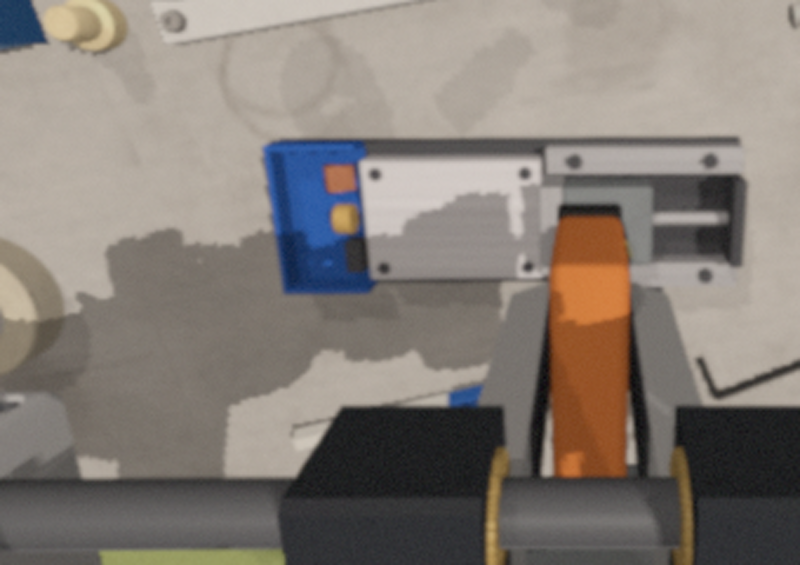

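All three offcuts look to be in the trough, at crop (340,178), (344,220) and (356,253). I'll check their heights, since a leaning one could sit too high.

```bash
cat > tro.py <<'E'
from h import *
import sys
f=np.load(sys.argv[1]+'.npz');c=dict(intrinsics=f['K'],k1=float(f['k1']),origin=f['origin'],orientation=f['orientation'])
d=f['d'];im=f['im'].astype(int);v,u=np.mgrid[:384,:512];P=world(c,np.c_[u.ravel(),v.ravel()],d.ravel()).reshape(384,512,3)
y=np.array([.165,.986]);x=np.array([.986,-.165]);o=np.array([.4624,-.0662])
Q=P[...,:2]-o;fx=Q@x;fy=Q@y;Z=P[...,2]
m=(abs(fx)<.036)&(fy>.05)&(fy<.105)&(Z<.05)&~(im[...,2]>im[...,0]+25)&(d>0)
for nm,a,b in[('steel',-.034,-.012),('brass',-.009,.009),('copper',.012,.034)]:
    k=m&(fx>a)&(fx<b)&(fy>.061);print(nm,k.sum(),'fy',np.percentile(fy[k],[2,50,98]).round(4),'fx',np.percentile(fx[k],[2,98]).round(4),'z',np.percentile(Z[k],[2,50,98]).round(4))
E
python3 tro.py w7
```

```text
steel 122 fy [0.0633 0.0657 0.0713] fx [-0.0309 -0.0126] z [0.0066 0.015  0.0166]
brass 166 fy [0.0648 0.0691 0.0806] fx [-0.0076  0.006 ] z [0.0062 0.0163 0.0202]
copper 177 fy [0.0648 0.0716 0.0916] fx [0.0124 0.0335] z [0.0026 0.0113 0.0153]
```

step_arm --steps '[{"jaw": 0,"tx": 0.008,"ty": 0.035,"tz": 0,"ax": 0,"ay": 0,"az": 0},{"jaw": 0,"tx": 0.016,"ty": 0.07,"tz": 0,"ax": 0,"ay": 0,"az": 0},{"jaw": 0,"tx": 0.025,"ty": 0.105,"tz": 0,"ax": 0,"ay": 0,"az": 0},{"jaw": 0,"tx": 0.025,"ty": 0.11,"tz": 0,"ax": 0,"ay": 0,"az": 0},{"jaw": 0,"tx": 0.025,"ty": 0.11,"tz": 0.03,"ax": 0,"ay": 0,"az": 0},{"jaw": 0,"tx": 0.025,"ty": 0.11,"tz": 0.065,"ax": 0,"ay": 0,"az": 0},{"jaw": 0,"tx": 0.025,"ty": 0.11,"tz": 0.09,"ax": 0,"ay": 0,"az": 0},{"jaw": 0,"tx": 0.025,"ty": 0.11,"tz": 0.09,"ax": 0,"ay": 0,"az": 0}]'

```text
time: 9.95
tool_pos: [0.4623, -0.2147, 0.0402]
ee_rot: [-3.138, 0.006, -0.167]
wrist_force: [-0.6, -0.0, -0.4]
width: 0.0198
```

step_arm --steps '[{"jaw": 0,"tx": 0,"ty": 0,"tz": 0,"ax": 0,"ay": 0,"az": 0},{"jaw": 0,"tx": 0,"ty": 0,"tz": 0,"ax": 0,"ay": 0,"az": 0}]'

```text
time: 10.15
tool_pos: [0.463, -0.2142, 0.0414]
ee_rot: [-3.138, 0.004, -0.166]
wrist_force: [-0.7, -0.0, -0.6]
width: 0.0199
```

step_arm --steps '[{"jaw": 0,"tx": 0,"ty": 0.003,"tz": 0.005,"ax": 0,"ay": 0,"az": 0},{"jaw": 0,"tx": 0,"ty": 0.003,"tz": 0.008,"ax": 0,"ay": 0,"az": 0},{"jaw": 0,"tx": 0,"ty": 0.003,"tz": 0.0085,"ax": 0,"ay": 0,"az": 0},{"jaw": 0,"tx": 0,"ty": 0.003,"tz": 0.0085,"ax": 0,"ay": 0,"az": 0}]'

```text
time: 10.55
tool_pos: [0.4626, -0.2173, 0.0331]
ee_rot: [-3.138, 0.004, -0.167]
wrist_force: [0.4, -0.7, 0.1]
width: 0.02
```

step_arm --steps '[{"jaw": 0,"tx": 0,"ty": 0,"tz": 0.0005,"ax": 0,"ay": 0,"az": 0},{"jaw": 0.45,"tx": 0,"ty": 0,"tz": 0.0005,"ax": 0,"ay": 0,"az": 0},{"jaw": 0.45,"tx": 0,"ty": 0,"tz": 0,"ax": 0,"ay": 0,"az": 0},{"jaw": 0.45,"tx": 0,"ty": 0,"tz": 0,"ax": 0,"ay": 0,"az": 0},{"jaw": 0.45,"tx": 0,"ty": 0,"tz": -0.02,"ax": 0,"ay": 0,"az": 0},{"jaw": 0.45,"tx": 0,"ty": 0,"tz": -0.05,"ax": 0,"ay": 0,"az": 0},{"jaw": 0.45,"tx": 0,"ty": 0,"tz": -0.09,"ax": 0,"ay": 0,"az": 0},{"jaw": 0.45,"tx": 0,"ty": 0,"tz": -0.12,"ax": 0,"ay": 0,"az": 0}]'

```text
time: 11.35
tool_pos: [0.4634, -0.218, 0.1554]
ee_rot: [-3.139, 0.002, -0.167]
wrist_force: [0.6, -0.3, 0.8]
width: 0.0421
```

```bash
python3 - <<'E'
from look import *
c,im,d=look('w8',['mark','scraper'])
import meas;P,im,b=meas.meas('w8')
y=np.array([.165,.986]);x=np.array([.986,-.165]);o=np.array([.4624,-.0662])
Q=P[...,:2]-o;fx=Q@x;fy=Q@y
hsv=cv2.cvtColor(im,cv2.COLOR_RGB2HSV).astype(int);H,S,V=hsv[...,0],hsv[...,1],hsv[...,2]
sl=(fx<-.016)&(fx>-.065)&(fy<-.03)&(fy>-.09)&(P[...,2]<.05)
for nm,m in dict(yel=sl&(H>18)&(H<38)&(S>110),red=sl&((H<8)|(H>170))&(S>100)).items():
    v,u=np.nonzero(m);print(nm,m.sum(),'px',u.mean() if len(u) else '',v.mean() if len(v) else '', 'fy',np.percentile(fy[m],[0,25,50,75,100]).round(4),'fx',np.percentile(fx[m],[0,50,100]).round(4),'z',np.median(P[m][:,2]))
E
cp pics/w8.png /dev/null
```

```text
11.35 [ 0.4634 -0.218   0.1554] [-3.1389e+00  1.9000e-03 -1.6670e-01] [-0.55  0.02  1.55  0.    1.57  1.19] 0.04211126218497732 [ 0.6 -0.3  0.8]
scraper 0.81 [240. 161. 263. 228.] [ 0.4626 -0.2171  0.0543]
scraper top 1065 mean [ 0.4596 -0.2161  0.0544] rect c [ 0.4573 -0.2159] size [0.018  0.0633] ang 79.98
knob top 361 mean [ 0.4556 -0.1136  0.0728] rect c [ 0.4547 -0.1123] size [0.0194 0.0191] ang 89.96
trough 1416 mean [0.4761 0.0231 0.0116] rect c [0.4377 0.0017] size [0.1548 0.064 ] ang 15.63
bed+rail 4719 mean [ 0.4644 -0.0739  0.019 ] rect c [ 0.4706 -0.0998] size [0.1338 0.2318] ang 11.75
red 22 mean [ 0.4135 -0.1279  0.0225] rect c [ 0.4137 -0.1268] size [0.0052 0.0078] ang 77.51
yellow 88 mean [ 0.4566 -0.1173  0.0655] rect c [ 0.4382 -0.1106] size [0.0146 0.0525] ang 74.38
brass 54 mean [0.4746 0.0025 0.0186] rect c [0.4742 0.0023] size [0.0095 0.0085] ang 6.75
copper 83 mean [0.4908 0.0031 0.0133] rect c [0.4828 0.0029] size [0.0091 0.0293] ang 85.83
yel 14 px 162.42857142857142 230.92857142857142 fy [-0.0474 -0.0471 -0.0442 -0.0439 -0.0375] fx [-0.0433 -0.0298 -0.0262] z 0.018481036093858955
red 28 px 182.28571428571428 238.21428571428572 fy [-0.0705 -0.0701 -0.069  -0.0654 -0.0604] fx [-0.0543 -0.0386 -0.0342] z 0.02208493962372085
```

View pics/w8.png

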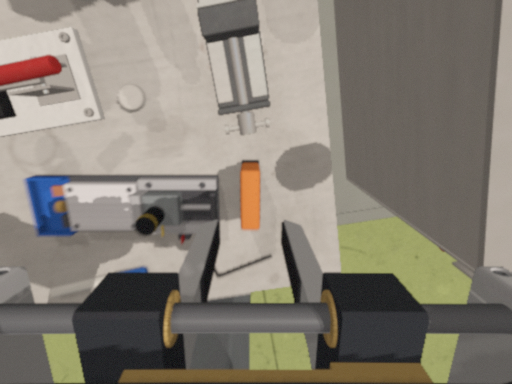

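The scraper stands upright and is released, with its top at 0.0544. Now the knob at (0.4545,-0.1125).

step_arm --steps '[{"jaw": 0.6,"tx": -0.009,"ty": -0.035,"tz": 0,"ax": 0,"ay": 0,"az": 0},{"jaw": 0.6,"tx": -0.018,"ty": -0.07,"tz": 0,"ax": 0,"ay": 0,"az": 0},{"jaw": 0.6,"tx": -0.026,"ty": -0.1,"tz": 0,"ax": 0,"ay": 0,"az": 0},{"jaw": 0.6,"tx": -0.026,"ty": -0.1025,"tz": 0.01,"ax": 0,"ay": 0,"az": 0},{"jaw": 0.6,"tx": -0.026,"ty": -0.1025,"tz": 0.04,"ax": 0,"ay": 0,"az": 0},{"jaw": 0.6,"tx": -0.026,"ty": -0.1025,"tz": 0.075,"ax": 0,"ay": 0,"az": 0},{"jaw": 0.6,"tx": -0.026,"ty": -0.1025,"tz": 0.102,"ax": 0,"ay": 0,"az": 0},{"jaw": 0.6,"tx": -0.026,"ty": -0.1025,"tz": 0.102,"ax": 0,"ay": 0,"az": 0}]'

```text
time: 12.3
tool_pos: [0.4513, -0.1122, 0.0476]
ee_rot: [-3.138, 0.011, -0.167]
wrist_force: [-0.5, -0.1, -0.6]
width: 0.0563
```

step_arm --steps '[{"jaw": 0.6,"tx": 0,"ty": 0,"tz": 0,"ax": 0,"ay": 0,"az": 0},{"jaw": 0.6,"tx": 0,"ty": 0,"tz": 0,"ax": 0,"ay": 0,"az": 0}]'

```text
time: 12.5
tool_pos: [0.4512, -0.1126, 0.0476]
ee_rot: [-3.139, 0.011, -0.168]
wrist_force: [0.4, -0.5, 0.1]
width: 0.0561
```

step_arm --steps '[{"jaw": 0.6,"tx": 0.003,"ty": 0,"tz": -0.002,"ax": 0,"ay": 0,"az": 0},{"jaw": 0.3,"tx": 0.003,"ty": 0,"tz": -0.002,"ax": 0,"ay": 0,"az": 0},{"jaw": 0,"tx": 0.003,"ty": 0,"tz": -0.002,"ax": 0,"ay": 0,"az": 0},{"jaw": 0,"tx": 0.003,"ty": 0,"tz": -0.002,"ax": 0,"ay": 0,"az": 0},{"jaw": 0,"tx": 0.003,"ty": 0,"tz": -0.002,"ax": 0,"ay": 0,"az": 0},{"jaw": 0,"tx": 0.003,"ty": 0,"tz": -0.002,"ax": 0,"ay": 0,"az": 0},{"jaw": 0,"tx": 0.003,"ty": 0,"tz": -0.002,"ax": 0,"ay": 0,"az": 0},{"jaw": 0,"tx": 0.003,"ty": 0,"tz": -0.002,"ax": 0,"ay": 0,"az": 0}]'

```text
time: 13.3
tool_pos: [0.4542, -0.1127, 0.0496]
ee_rot: [-3.138, 0.011, -0.168]
wrist_force: [0.9, 2.7, 1.1]
width: 0.0196
```

step_arm --steps '[{"jaw": 0,"tx": 0,"ty": 0.004,"tz": 0,"ax": 0,"ay": 0,"az": 0},{"jaw": 0,"tx": 0,"ty": 0.008,"tz": 0,"ax": 0,"ay": 0,"az": 0},{"jaw": 0,"tx": 0,"ty": 0.012,"tz": 0,"ax": 0,"ay": 0,"az": 0},{"jaw": 0,"tx": 0,"ty": 0.016,"tz": 0,"ax": 0,"ay": 0,"az": 0},{"jaw": 0,"tx": 0,"ty": 0.02,"tz": 0,"ax": 0,"ay": 0,"az": 0},{"jaw": 0,"tx": 0,"ty": 0.022,"tz": 0,"ax": 0,"ay": 0,"az": 0},{"jaw": 0,"tx": 0,"ty": 0.022,"tz": 0,"ax": 0,"ay": 0,"az": 0}]'

```text
time: 14.0
tool_pos: [0.4506, -0.1345, 0.0496]
ee_rot: [-3.137, 0.011, -0.168]
wrist_force: [0.5, 5.4, 3.3]
width: 0.0195
```

```bash
cat > pm.py <<'E'
from look import *
def pm(n):
    c,im,d=look(n)
    y=np.array([.165,.986]);x=np.array([.986,-.165]);o=np.array([.4624,-.0662])
    v,u=np.mgrid[:384,:512];G=onplane(c,np.c_[u.ravel(),v.ravel()],.022).reshape(384,512,3)
    Q=G[...,:2]-o;fx=Q@x;fy=Q@y
    hsv=cv2.cvtColor(im,cv2.COLOR_RGB2HSV).astype(int);H,S,V=hsv[...,0],hsv[...,1],hsv[...,2]
    sl=(fx<-.018)&(fx>-.07)&(fy<-.03)&(fy>-.1)
    for nm,m in dict(yel=sl&(H>18)&(H<38)&(S>110),red=sl&((H<8)|(H>170))&(S>100)).items():
        vv,uu=np.nonzero(m)
        if len(uu):print(nm,len(uu),'px',uu.mean().round(1),vv.mean().round(1),'fy min/med/max',np.percentile(fy[m],[0,50,100]).round(4),'fx',np.percentile(fx[m],[0,50,100]).round(4))
    cm=np.nonzero(sl);r=[max(cm[0].min()-15,0),cm[0].max()+15,max(cm[1].min()-15,0),cm[1].max()+15]
    cr=im[r[0]:r[1],r[2]:r[3],::-1];print(r);s=min(800/cr.shape[1],600/cr.shape[0])
    cv2.imwrite('pics/'+n+'c.png',cv2.resize(cr,None,fx=s,fy=s,interpolation=cv2.INTER_NEAREST))
E
python3 -c "
from pm import *
pm('w9')"
```

```text
14.0 [ 0.4506 -0.1345  0.0496] [-3.1372  0.0113 -0.1681] [-0.41  0.01  1.78  0.    1.36  1.33] 0.01949615655301458 [0.5 5.4 3.3]
yel 113 px 244.2 274.3 fy min/med/max [-0.1    -0.0578 -0.0355] fx [-0.0695 -0.0627 -0.0182]
red 8 px 250.1 265.5 fy min/med/max [-0.0797 -0.0691 -0.0562] fx [-0.0439 -0.0421 -0.0243]
[np.int64(228), np.int64(314), np.int64(186), np.int64(305)]
```

View pics/w9c.png

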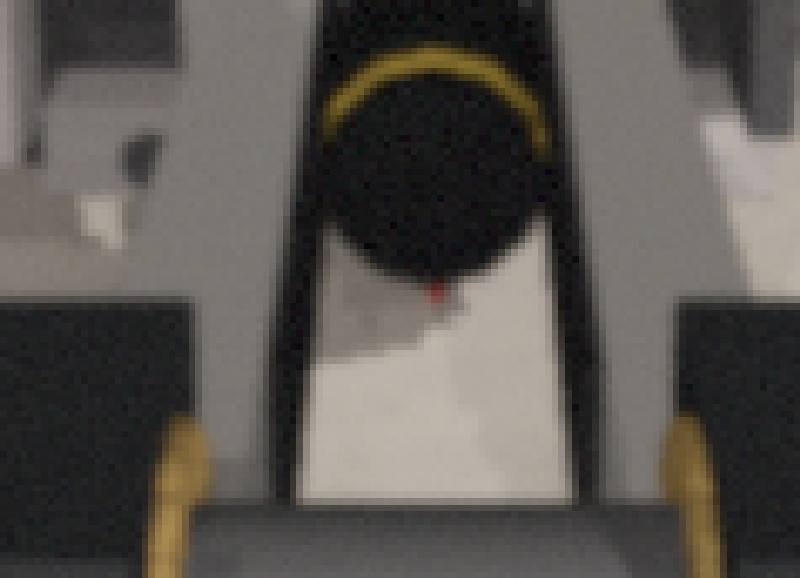

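The knob hides the pointer from the wrist camera, but the red blade (437,291) lines up with the knob's axis (435). Both give fy ≈ -0.069. I'll cross-check with the overview cameras.

```bash
python3 - <<'E'
from h import *
y=np.array([.165,.986]);x=np.array([.986,-.165]);o=np.array([.4624,-.0662])
out=[]
for n in['scene','side']:
    im,d=snapshot(n);c=camera_model(n);save(im,n+'1')
    v,u=np.mgrid[:384,:512];G=onplane(c,np.c_[u.ravel(),v.ravel()],.022).reshape(384,512,3)
    Q=G[...,:2]-o;fx=Q@x;fy=Q@y
    hsv=cv2.cvtColor(im,cv2.COLOR_RGB2HSV).astype(int);H,S,V=hsv[...,0],hsv[...,1],hsv[...,2]
    sl=(fx<-.018)&(fx>-.06)&(fy<-.03)&(fy>-.1)
    for nm,m in dict(yel=sl&(H>18)&(H<38)&(S>100),red=sl&((H<8)|(H>170))&(S>100)).items():
        vv,uu=np.nonzero(m)
        if len(uu):print(n,nm,len(uu),'px',uu.mean().round(1),vv.mean().round(1),'fy',np.percentile(fy[m],[0,50,100]).round(4),'fx',np.percentile(fx[m],[0,50,100]).round(4))
    a,b=np.nonzero(sl);cr=im[a.min()-20:a.max()+15,b.min()-25:b.max()+15,::-1]
    out.append(cv2.resize(cr,(400,400),interpolation=cv2.INTER_CUBIC))
cv2.imwrite('pics/f.png',np.hstack(out))
E
```

```text
(no output)
```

View pics/f.png

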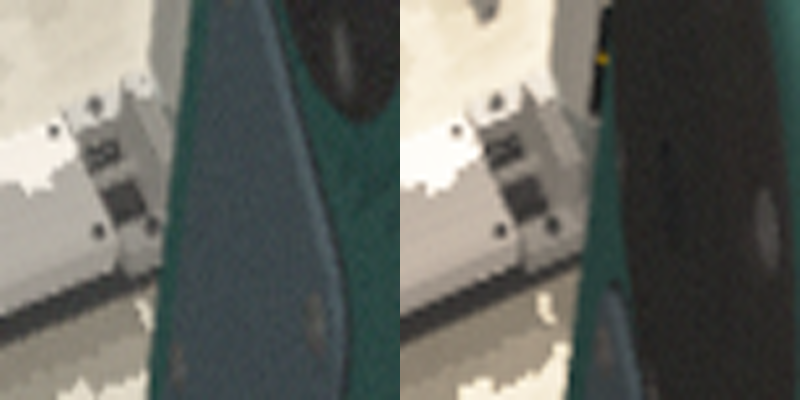

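The arm hides it from both overview cameras. I'll cross-check the pointer-to-mark distance in the earlier wrist pictures instead, where both showed while the jaw was shut.

```bash
python3 - <<'E'
from h import *
y=np.array([.165,.986]);x=np.array([.986,-.165]);o=np.array([.4624,-.0662])
for n in['w4','w5','w6','w8','w9']:
    f=np.load(n+'.npz');c=dict(intrinsics=f['K'],k1=float(f['k1']),origin=f['origin'],orientation=f['orientation']);im=f['im']
    v,u=np.mgrid[:384,:512]
    hsv=cv2.cvtColor(im,cv2.COLOR_RGB2HSV).astype(int);H,S,V=hsv[...,0],hsv[...,1],hsv[...,2]
    for nm,z,a,b in(('yel',.022,-.045,-.022),('red',.022,-.05,-.032)):
        G=onplane(c,np.c_[u.ravel(),v.ravel()],z).reshape(384,512,3);Q=G[...,:2]-o;fx=Q@x;fy=Q@y
        sl=(fx<b)&(fx>a)&(fy<-.03)&(fy>-.085)
        m=sl&((H>18)&(H<38)&(S>100) if nm=='yel' else ((H<8)|(H>170))&(S>100))
        if m.any(): w=S[m];print(n,nm,m.sum(),'fy',np.percentile(fy[m],[0,50,100]).round(4),'wmean',np.average(fy[m],weights=w).round(4),'fx',np.percentile(fx[m],[0,50,100]).round(4))
E
```

```text
w4 yel 24 fy [-0.0474 -0.0459 -0.0354] wmean -0.0452 fx [-0.0319 -0.0255 -0.0221]
w4 red 20 fy [-0.071  -0.0685 -0.0667] wmean -0.0686 fx [-0.0393 -0.0355 -0.0323]
w5 yel 19 fy [-0.0484 -0.0473 -0.0463] wmean -0.0471 fx [-0.032  -0.0274 -0.0229]
w5 red 31 fy [-0.071  -0.0687 -0.0663] wmean -0.0687 fx [-0.0424 -0.0366 -0.0331]
w6 yel 100 fy [-0.069  -0.0563 -0.0456] wmean -0.0573 fx [-0.0331 -0.0268 -0.0223]
w6 red 86 fy [-0.0722 -0.0681 -0.0641] wmean -0.0681 fx [-0.0431 -0.0375 -0.0321]
w8 yel 26 fy [-0.0468 -0.0452 -0.0362] wmean -0.0433 fx [-0.0345 -0.0268 -0.023 ]
w8 red 28 fy [-0.0707 -0.0683 -0.0658] wmean -0.0685 fx [-0.0436 -0.0384 -0.0345]
w9 yel 11 fy [-0.082  -0.0812 -0.0562] wmean -0.0769 fx [-0.0243 -0.0234 -0.0225]
w9 red 6 fy [-0.0695 -0.0691 -0.0686] wmean -0.069 fx [-0.0439 -0.0426 -0.0412]
```

Separation is 21.5 mm (w5) and the knob was pulled 22.1 mm, so the error is about 0.5 mm, within ±3 mm. I'll hold briefly, then hand in.

step_arm --steps '[{"jaw": 0,"tx": 0,"ty": 0,"tz": 0,"ax": 0,"ay": 0,"az": 0},{"jaw": 0,"tx": 0,"ty": 0,"tz": 0,"ax": 0,"ay": 0,"az": 0},{"jaw": 0,"tx": 0,"ty": 0,"tz": 0,"ax": 0,"ay": 0,"az": 0},{"jaw": 0,"tx": 0,"ty": 0,"tz": 0,"ax": 0,"ay": 0,"az": 0},{"jaw": 0,"tx": 0,"ty": 0,"tz": 0,"ax": 0,"ay": 0,"az": 0}]'

```text
time: 14.65
tool_pos: [0.4506, -0.1343, 0.0496]
ee_rot: [-3.137, 0.011, -0.168]
wrist_force: [0.8, 4.3, 1.7]
width: 0.0194
```

```bash
python3 - <<'E'
from look import *
look('w10');import meas;meas.meas('w10')
E
python3 tro.py w10
```

```text
14.65 [ 0.4506 -0.1343  0.0496] [-3.1374  0.0113 -0.1676] [-0.41  0.01  1.78  0.    1.36  1.33] 0.019402749050294668 [0.8 4.3 1.7]
scraper top 3199 mean [ 0.4604 -0.2144  0.0538] rect c [ 0.4577 -0.215 ] size [0.0194 0.0625] ang 80.21
knob top 1690 mean [ 0.4556 -0.1351  0.0743] rect c [ 0.4512 -0.1343] size [0.0438 0.0209] ang 80.28
trough 3686 mean [0.4771 0.0214 0.0112] rect c [0.4758 0.0131] size [0.0398 0.069 ] ang 80.5
bed+rail 10572 mean [ 0.4675 -0.0719  0.019 ] rect c [ 0.502  -0.0815] size [0.2198 0.1515] ang 80.77
red 15 mean [ 0.4439 -0.1847  0.0349] rect c [ 0.4389 -0.1654] size [0.0278 0.0909] ang 19.9
yellow 154 mean [ 0.4581 -0.1356  0.0672] rect c [ 0.4563 -0.1353] size [0.0198 0.0095] ang 76.42
brass 196 mean [0.4751 0.0014 0.0168] rect c [0.474  0.0027] size [0.0088 0.0121] ang 82.69
copper 243 mean [0.4921 0.0012 0.0123] rect c [0.4837 0.0034] size [0.0119 0.0288] ang 80.69
steel 181 fy [0.0634 0.0666 0.0712] fx [-0.0306 -0.0125] z [0.0091 0.0155 0.0167]
brass 323 fy [0.0659 0.0683 0.0831] fx [-0.0066  0.0057] z [0.0061 0.0164 0.0202]
copper 305 fy [0.0661 0.0713 0.0982] fx [0.0124 0.0336] z [0.0005 0.0119 0.0154]
```

```bash
python3 -c "
from bench import *
print(close_job())"
```

```text
the job is handed in; nothing more can be done
None
```

The job is done and handed in after about 14.7 s of robot time. No verdict is reported.

- **Offcuts:** I gripped the scraper and swept all three into the trough with it. In the last check their middles were at fixture y of about 66–71 mm and their tops no higher than 20 mm. The gripper showed no sign of touching them.
- **Scraper:** It stands upright beside the fixture, let go, with its top at about 54 mm. It is about 15–20 mm from where it started.
- **Jaw:** I pulled the knob back 22.1 mm and am still holding it, with a spring force of about 4–5 N and the gripper 19.4 mm wide.
- **Pointer level with the mark:** I could not see this directly in the final pose. The knob hides the pointer from the wrist camera, and the arm hides it from both other cameras. Instead I relied on two checks, which agree to about 0.5 mm:
  - Pictures with the jaw shut gave 21.5 mm between pointer and mark at best. Two rougher views gave up to about 25 mm, because yellow from the knob mixed in.
  - In the final pose the mark lies in line with the knob's axis, both at about -69 mm along the fixture.
- **Bystanders:** None was touched as far as I could tell, but I did not measure their positions at the end.

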